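# Lock the bench tyre spreader at its end stop

## Robot

A 7-joint arm with a two-finger parallel gripper is mounted at the origin on the work surface. World frame = base frame: x ahead of the robot, y to its left, z up, the work surface at z = 0. Lengths are in mm, angles in rad, forces in N, time in s.
With the tool pointing down it reaches from about 425 to 1025 mm from the base axis. Payload 9.4 kg.
Tool frame: the origin (TCP) lies midway between the tips of the shut fingers; the grasp point (between the pads) lies 19 mm behind it; z points along the fingers, y is the line along which they close (so a half turn about z gives the same grasp; the last joint's range is limited). The gripper opens to 85 mm and grips with 20 to 120 N. Pads are 22 mm wide; open, the fingers measure 114 mm over their backs; the gripper's body (76 mm by 85 mm) begins 54 mm behind the grasp point. The pads swing forward as they close: fully open they stand 13 mm farther back than shut.
Start: joints at [-1.302, 0.599, -0.003, 1.599, 0.002, 0.943, -0.08], TCP at [245.742, 682.081, 231.275] pointing down, gripper open.
Joint ranges: [-2.57, 2.57], [-0.35, 1.97], [-1.29, 1.29], [0.11, 2.56], [-1.05, 4.19], [0.11, 1.86], [-2.63, 2.63]. Speed limits (rad/s): [2.22, 2.22, 3.01, 3.01, 3.14, 3.14, 3.14].

## Interface

Orientations are given as a unit quaternion [w, x, y, z].
In Python, from rig import arm, vision gives the robot as it stands.
- The arm moves only by the tool apply_moves, never from a script. Its argument "series" is a list of rows, each a list of 7 numbers: the shift along the world's x, y, z in mm, then the turn, a rotation vector about the world's x, y, z in units of 10 degrees (1.0 is 10 degrees), then the finger opening in mm, from 0 to 85.4. A call has 1 to 12 rows; each row is the pose to reach, as a shift and turn from the pose commanded when the call began; what a row does not reach only later rows make up. A row lasts 1/8 s, in which the tool goes at most 62.5 mm and 10.7 degrees, less where a joint would pass 70% of its speed; a pose out of reach is approached as far as the arm can. A call with a gripper value outside its range is refused whole. The fingers move at their own pace and stop on an object; "force" is the grip in N (left out, the last holds). Time passes only in rows, so rows that repeat a pose let the fingers close. It gives the time, the measured TCP pose, the force, the opening and the grip force at its end, in the units of the state.
- arm.get_obs(): the state, without advancing time (a new reading comes with each control period).
- vision.read_camera(name): name is "scene" or "side" or "wrist"; returns a dict with "frame" (480x640x3 uint8, red, green, blue), "intrinsics" (3x3 intrinsics, pixels), "distortion" ([k1, k2, p1, p2, k3] as OpenCV has them; the pictures are not rectified), "position" and "attitude" of the camera in the world. Camera axes: x right, y up, looking along -z (the intrinsics and any distortion apply to the point x, -y, -z); pixel columns grow to the right and rows downward; lengths in mm; the calibration is good to about 2 mm. A picture is of the moment at which its call begins. There is no depth.
- arm.hand_in(): hands the job in; it is judged then, once.
The state is a dict: "time_s": time; "qpos": joint angles; "joint_vel": joint speeds; "tau": joint torques, N m; "position": TCP position; "tool_rot": TCP orientation; "wrist_force": force on the tool from outside, world axes, zero at the start; "wrist_torque": the same for the moment, N m; "gripper_width": opening from 0.0 (shut) to 1.0 (fully open); "grasp_force": force on a finger pad.
Only numpy, scipy, OpenCV 4.12 (cv2) and the standard library are available. Lean on these libraries where they do the work, as an engineer would, in place of code of your own. Each camera call takes 0.05 s, during which the arm holds its last target. There are 200 camera calls.

## Task

Get the small bench tyre spreader ready for the next tyre: first lift the buffing rasp off its bed and stand it upright in the red parts tray. Then slide the red carriage all the way to its end stop at the yellow fork, press the orange-headed locking pin fully down through fork and lug until its head seats, and swing the green-tabbed keeper over the pin's head as far as it goes. Leave the other things on the bench where they are.

Things in the scene. Friction and masses are not known exactly. Their poses are not given: they have to be found in the camera images.
- spreader: small bench tyre spreader, fixed: blue steel bed 140 (its x) x 300 (its y) x 20 mm high, steel guide strips (top 28 mm above the bench) at x = +-56 mm. Origin: centre of its underside, on the bench; z up; +y runs along the bed from the carriage towards the yellow fork. Two steel bead hooks, on bed and carriage, stick out 100 mm to its -x and rise to 73 mm
- fork_hole (a point): centre of the vertical hole in the yellow fork, at the top of its upper cheek: spreader x 0, y 110, 66 mm above the bench. The fork spans spreader x = +-30 mm, y = 90 to 145 mm; the front face (y = 90 mm) of its lower cheek is the carriage's end stop
- carriage (a joint): travel of the red sliding carriage along the spreader's +y, in m: 0 at the end away from the fork (starts at 0 to 0.045), 0.150 hard against the end stop, where the hole in its lug lies under the fork's hole. It resists with about 4 N of friction and stays where it is left
- carriage_grip (a point): top centre of the carriage's black upright grip, 30 (spreader x) x 24 (spreader y) mm, from 45 to 100 mm above the bench; at spreader x 0, y = -95 mm + travel. The red block below is 90 x 70 mm, centred on it, top at 45 mm. A steel lug (30 mm wide, top at 42 mm, 16 mm hole) reaches 70 mm ahead (+y) of the grip's centre
- pin (a joint): how far the headed locking pin is pushed down, in m: starts raised at 0 to 0.003; 0.030 with its head seated on the fork. It is captive in the upper cheek, holds by about 4 N of friction and does not spring back; pushed down too early it stops the lug from entering the fork
- pin_head (a point): top centre of the pin's orange head, 28 mm across and 8 mm thick, on a 12 mm steel shaft that stands upright in the fork's hole. Raised it is about 104 mm above the bench, seated 74 mm
- keeper (a joint): angle of the keeper in rad: 0 when its arm points along the spreader's +y (starts at 0 to 0.4), 1.571 at its stop, when the arm points along the spreader's -x and lies over the seated pin's head. It grows counter-clockwise seen from above, takes about 1.5 N at the tab and stays where it is left; a raised pin blocks it
- keeper_tab (a point): top centre of the green upright tab at the end of the keeper's flat steel arm, 68 mm from the pivot: 16 mm thick (in the direction of its swing) x 14 mm along the arm, from 85 to 117 mm above the bench. The arm is 16 mm wide, its underside 77 and its top 85 mm above the bench
- keeper_pivot (a point): the keeper's vertical pivot axis, at the top of the arm; 45 mm to the spreader's +x of the pin's axis (spreader x 45, y 110 mm)
- rasp: buffing rasp standing upright on the spreader's bed between lug and fork, in the carriage's way: ribbed brass drum 44 mm across and 30 mm high (46 over the ribs) with a steel shank 14 mm across standing 32 mm out of its top (62 mm in all), about 150 g, loose. Origin: centre of its underside; z up along the shank
- tray: open red plastic parts tray, 160 (its x) x 120 (its y) x 35 mm high, walls and floor 4 to 5 mm, empty, fixed to the bench on the left or on the right of the spreader. Origin: centre of its underside on the bench
- bin: grey bin of odds and ends, 160 x 120 x 50 mm, fixed, on the other side; not the place for the rasp
- aerosol: bystander, loose: blue-banded spray can, 54 mm across, 170 mm tall
- cement: bystander, loose: red-banded cement can, 68 mm across, 90 mm tall
- screwdriver: bystander, loose: red-handled screwdriver lying flat
- wrench: bystander, loose: steel wrench lying flat on the near right side
- washer: bystander, loose: black rubber ring, 70 mm across, 14 mm high
- brush: bystander, loose: brush lying flat
- jar: bystander, loose: white jar with a black cap, 60 mm across, 80 mm tall
There are look-alikes about, which are no part of the job. Of the things shaped like the tray, the red one is meant.

How it is judged:
By the outcome, as a careful person would: the job done as asked, in the order asked, and still so for the second after the job is handed in, with the robot touching nothing.
It also fails if it takes over 58 s, if anything falls off the work surface, if the arm or the gripper's body presses on something with over 40 N, if the wrist force passes 120 N, or if a joint passes its speed limit or range.

## Working session

There is one attempt and no reset: what is moved stays moved. The work goes in short steps, Python scripts to look and compute and a tool call to move; the robot and the scene stay as the last step left them, time stands still between calls to the robot, and variables do not carry over. Pictures are saved under pics/ and viewed, at most 10 in all, crops included, and the job is handed in when it is done.

Besides the shell and the picture viewer there is one more tool, called after ">>>" as a command line: name --pt "numbers of a row" for each row, then --argument value for the rest. apply_moves: Moves the arm, as the interface text tells. Its arguments: {"type":"object","properties":{"series":{"type":"array","items":{"type":"array","items":{"type":"number"}}},"force":{"type":"number"}},"required":["series"]}

```bash
mkdir -p pics; cat > h.py <<'E'
import numpy as np, cv2, pickle
from rig import arm, vision
from scipy.spatial.transform import Rotation as R
def snap(n,f):
    c=vision.read_camera(n); cv2.imwrite(f'pics/{f}.png',c['frame'][:,:,::-1]); pickle.dump(c,open(f'pics/{f}.pkl','wb')); return c
def load(f): return pickle.load(open(f'pics/{f}.pkl','rb'))
def rot(c):
    a=np.array(c['attitude'],float)
    return a if a.shape==(3,3) else R.from_quat(a[[1,2,3,0]]).as_matrix()
def ray(c,p):
    u=cv2.undistortPoints(np.array([[p]],float),np.array(c['intrinsics'],float),np.array(c['distortion'],float))[0,0]
    d=rot(c)@np.array([u[0],-u[1],-1]); return np.array(c['position'],float),d/np.linalg.norm(d)
def onz(c,p,z):
    o,d=ray(c,p); return o+d*(z-o[2])/d[2]
def tri(c1,p1,c2,p2):
    o1,d1=ray(c1,p1);o2,d2=ray(c2,p2)
    t=np.linalg.lstsq(np.c_[d1,-d2],o2-o1,rcond=None)[0]
    a,b=o1+t[0]*d1,o2+t[1]*d2; return (a+b)/2,np.linalg.norm(a-b)
def proj(c,P):
    q=(np.array(P,float)-np.array(c['position']))@rot(c); q=q*[1,-1,-1]
    return cv2.projectPoints(q.reshape(-1,1,3),np.zeros(3),np.zeros(3),np.array(c['intrinsics'],float),np.array(c['distortion'],float))[0][:,0]
E
python3 - <<'E'
from h import *
for n in ['scene','side','wrist']:
    c=snap(n,n+'0'); print(n,c['position'],c['attitude'])
print(arm.get_obs())
E
```

```text
scene [1200.99782662 -763.67521658 1251.56095894] [0.86829065 0.34113783 0.12568925 0.33748857]
side [-314.22587086 1251.10117091  985.86926656] [-0.25347117 -0.14497977  0.47040163  0.83273978]
wrist [178.4765727  704.58323583 372.69975168] [ 0.81019021 -0.11395928 -0.07993404  0.56939938]
{'time_s': 0.15, 'qpos': array([-1.30171121,  0.5999231 , -0.00254527,  1.59995994,  0.00181805,
        0.94289377, -0.07980021]), 'joint_vel': array([ 0.00070311, -0.00191724,  0.00205521, -0.00407222, -0.0021078 ,
        0.00200288, -0.0013837 ]), 'tau': array([ 3.67621673e-03, -7.76990962e+01,  1.56680278e+00, -2.58240384e+01,
        1.24594694e-02,  6.84554441e-03, -1.80189005e-05]), 'position': array([245.61706672, 681.74477248, 230.62356382]), 'tool_rot': array([-3.84794071e-05,  1.71997828e-01,  9.85097151e-01, -5.89927043e-04]), 'wrist_force': array([1.23694133, 0.36518804, 0.64618363]), 'wrist_torque': array([-0.03609172,  0.07226793,  0.00079755]), 'grasp_force': 0.0, 'gripper_width': 1.0014731571955515}
```

View pics/scene0.png

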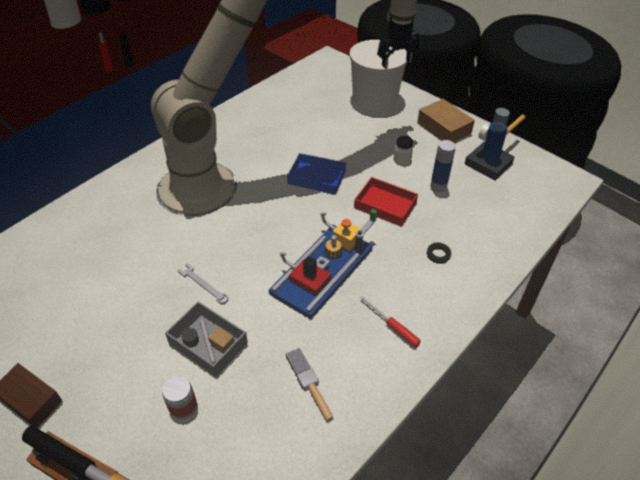

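View pics/side0.png

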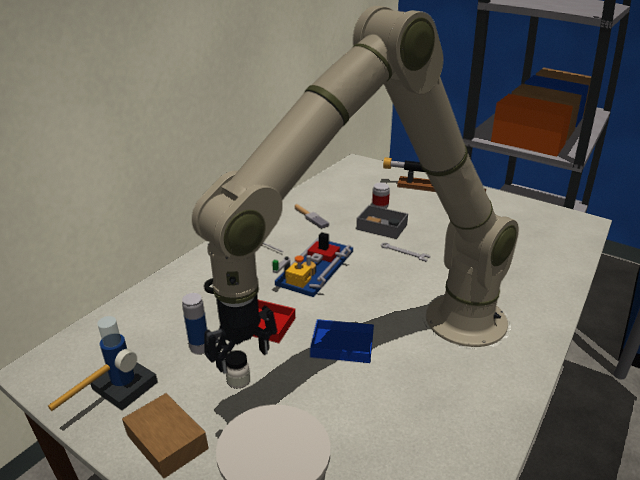

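The scene view shows the spreader around (322,265): rasp (334,245), fork (347,230), carriage grip (310,265), red tray (386,200), a blue look-alike tray (317,173) and the grey bin (207,338). The side view shows the spreader around (315,268), with the tray partly hidden by the gripper. I'll enlarge both.

```bash
python3 - <<'E'
from h import *
def crop(f,x,y,w,h,s):
    i=cv2.imread(f'pics/{f}.png')[y:y+h,x:x+w]
    i=cv2.resize(i,None,fx=s,fy=s,interpolation=cv2.INTER_CUBIC)
    i=cv2.convertScaleAbs(i,alpha=1.4,beta=15)
    for k in range(0,w,10): cv2.putText(i,str(x+k),(k*s,8),0,.3,(255,255,255)); cv2.line(i,(k*s,0),(k*s,3),(0,255,255))
    for k in range(0,h,10): cv2.putText(i,str(y+k),(0,k*s+4),0,.3,(255,255,255))
    return i
cv2.imwrite('pics/c1.png',crop('scene0',265,175,155,145,4)[:, :])
cv2.imwrite('pics/c2.png',crop('side0',200,225,160,110,5))
E
```

```text
(no output)
```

View pics/c1.png

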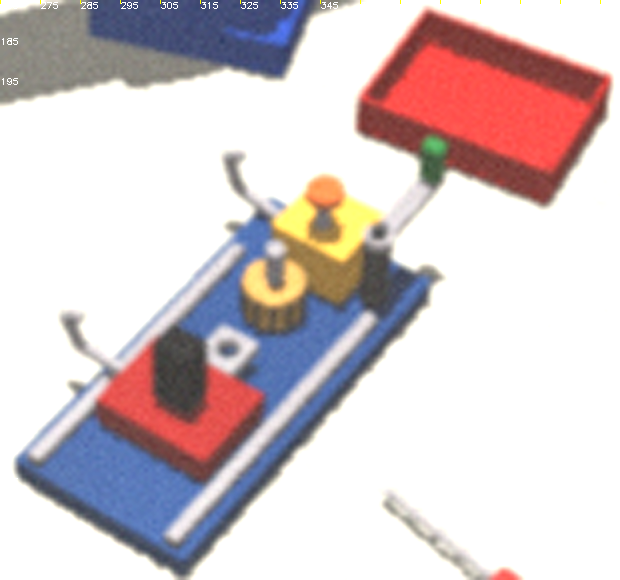

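View pics/c2.png

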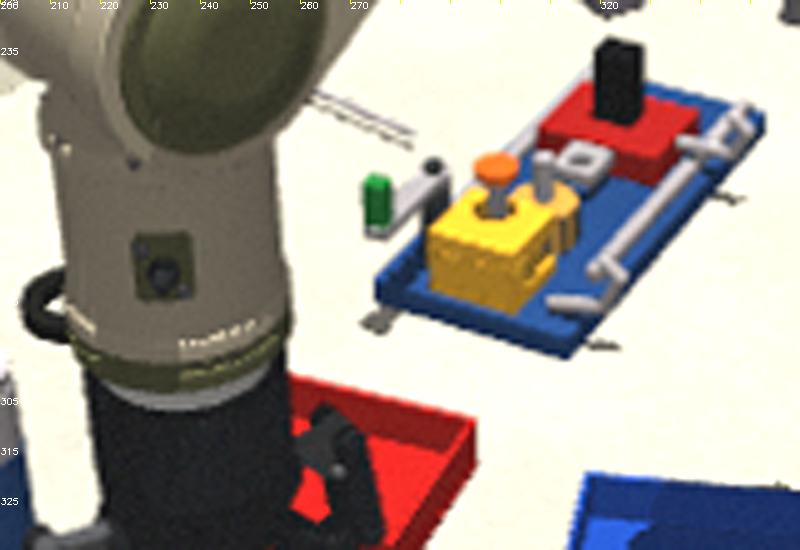

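Reading the enlarged crops gives these points, in full-image pixels:

| Point | Scene | Side |
|---|---|---|
| Pin head | (346,222) | (299,257.6) |
| Shank top | (334,237) | (308.6,256.4) |
| Grip top | (310,259.5) | (323.6,235) |
| Tab | (373.5,211) | (275.4,261.4) |

I also read the bed and tray corners, and will fit a model to all of them.

```bash
cat > fit.py <<'E'
from h import *
from scipy.optimize import least_squares
S,D=load('scene0'),load('side0')
s=lambda X,Y:(265+X/4,175+Y/4)
d=lambda X,Y:(200+X/5,225+Y/5)
for n,a,b in [('pin',s(325,187),d(496,163)),('shank',s(276,246),d(543,155)),('grip',s(180,338),d(619,49)),('tab',s(434,144),d(377,180)),('pivot',s(379,231),d(433,165)),('C-+',s(270,203),d(570,347)),('C++',s(432,283),d(375,292)),('C--',s(18,463),d(765,115))]:
    p,e=tri(S,a,D,b); print(n,p.round(1),e.round(1))
T=[s(428,11),s(610,78),s(547,176),s(360,103)]
T=np.array([onz(S,t,35) for t in T]); print('tray',T.round(0)); print('sides',np.linalg.norm(T-np.roll(T,-1,0),axis=1).round(0),'side-corner',onz(D,d(475,420),35).round(0),'centre',T.mean(0).round(1))
# joint fit x,y,yaw,travel,keeper
obs=[(S,'pin',s(325,187)),(D,'pin',d(496,163)),(S,'grip',s(180,338)),(D,'grip',d(619,49)),(S,'tab',s(434,144)),(D,'tab',d(377,180))]
obs+=[(S,(-70,150,20),s(270,203)),(D,(-70,150,20),d(570,347)),(S,(70,150,20),s(432,283)),(D,(70,150,20),d(375,292)),(S,(-70,-150,20),s(18,463)),(D,(-70,-150,20),d(765,115)),(S,(70,-150,20),s(183,567))]
def pts(v):
    k=v[4]; L={'pin':(0,110,v[5]),'grip':(0,-95+v[3],100),'tab':(45-68*np.sin(k),110+68*np.cos(k),117)}
    P=np.array([L[n] if isinstance(n,str) else n for _,n,_ in obs],float)
    return np.c_[P[:,:2]@R.from_euler('z',v[2]).as_matrix()[:2,:2].T+v[:2],P[:,2]]
def f(v): return np.concatenate([proj(o[0],p)[0]-o[2] for o,p in zip(obs,pts(v))])
c0=(tri(S,s(18,463),D,d(765,115))[0]+tri(S,s(432,283),D,d(375,292))[0])/2
a=tri(S,s(325,187),D,d(496,163))[0]-tri(S,s(180,338),D,d(619,49))[0]
r=least_squares(f,[c0[0],c0[1],np.arctan2(-a[0],a[1]),20,.2,104],x_scale=[10,10,.1,10,.1,5])
print('fit',r.x.round(3),'yaw deg',np.degrees(r.x[2])); print(r.fun.reshape(-1,2).round(1).tolist())
E
python3 fit.py
```

```text
pin [508.5 123.8 101.6] 3.4
shank [508.1  74.1  81.4] 3.7
grip [525.8 -40.6  97.9] 3.7
tab [544.7 196.  115. ] 3.7
pivot [553.7 128.5  86.7] 3.3
C-+ [434.3 154.1  10.4] 4.5
C++ [570.4 173.4   9.7] 5.5
C-- [ 471.2 -141.1   13.9] 6.0
tray [[404. 377.  35.]
 [554. 413.  35.]
 [581. 295.  35.]
 [432. 261.  35.]]
sides [154. 121. 153. 119.] side-corner [420. 269.  35.] centre [492.8 336.6  35. ]
fit [ 5.22588e+02  1.39400e+01  1.27000e-01  3.90470e+01 -2.00000e-03
  1.01689e+02] yaw deg 7.2954143032571785
[[-0.8, 0.1], [-0.4, -0.1], [0.1, 0.3], [-1.4, -0.9], [-0.5, -0.6], [-0.7, -0.5], [-0.8, -2.3], [-0.6, -2.5], [-0.4, -1.7], [-1.3, -3.2], [-1.7, -0.9], [-0.7, -1.8], [0.3, -1.5]]
```

The fit agrees with the given heights: shank top 81 (should be 82), pin head about 102, grip about 98. Yaw is about 6.5–7° and the tray lies on the +y (left) side. Next I move above the rasp, turning −64° with the base, and refine with the wrist camera.

>>> apply_moves --pt "22 -50 0 0 0 -0.53 85" --pt "44 -100 0 0 0 -1.06 85" --pt "66 -150 0 0 0 -1.6 85" --pt "88 -200 0 0 0 -2.13 85" --pt "110 -250 0 0 0 -2.66 85" --pt "132 -300 0 0 0 -3.2 85" --pt "154 -350 0 0 0 -3.72 85" --pt "176 -400 0 0 0 -4.25 85" --pt "198 -450 0 0 0 -4.8 85" --pt "220 -500 0 0 0 -5.3 85" --pt "242 -550 0 0 0 -5.85 85" --pt "260 -600 0 0 0 -6.35 85"

```text
time_s: 1.65
position: [506.4, 80.5, 231.4]
tool_rot: [0.0, 0.666, 0.746, 0.0]
wrist_force: [0.8, 0.1, 0.5]
gripper_width: 0.991
grasp_force: 0.0
```

```bash
python3 - <<'E'
from h import *
c=snap('wrist','w1');snap('side','side1');o=arm.get_obs();print(o['time_s'],o['position'],o['tool_rot'],o['qpos'])
i=cv2.imread('pics/w1.png');i=cv2.convertScaleAbs(cv2.resize(i,(800,600)),alpha=1.3,beta=10)
for k in range(0,640,40): cv2.putText(i,str(k),(k*5//4,9),0,.35,(0,0,255))
for k in range(0,480,40): cv2.putText(i,str(k),(0,k*5//4+4),0,.35,(0,0,255))
cv2.imwrite('pics/w1b.png',i)
E
```

```text
1.75 [507.15205855  76.30045087 231.5685663 ] [ 1.20629789e-03  6.68343811e-01  7.43851442e-01 -3.56843353e-04] [-0.5218629   0.35963606  0.34891279  2.09589377 -0.18128574  0.71333765
  0.05080272]
```

View pics/w1b.png

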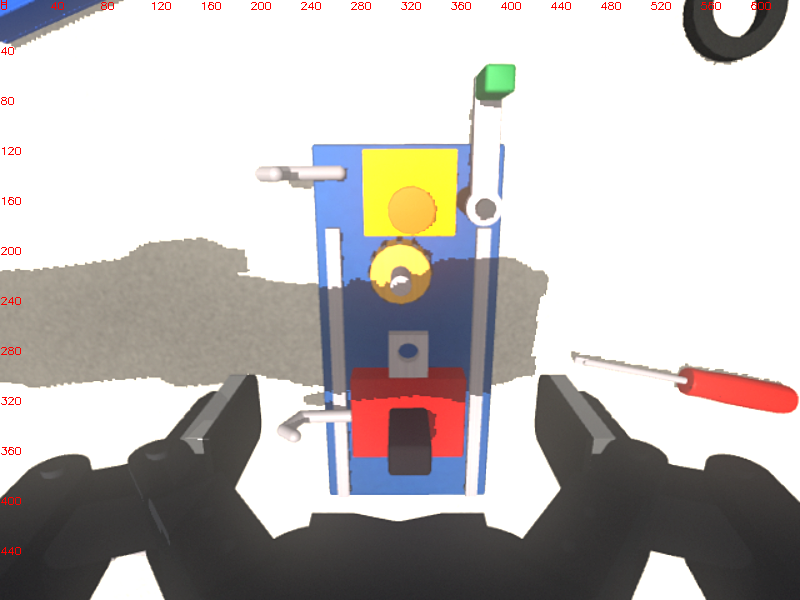

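The wrist view (full-frame pixels) shows the pin head at (330,165.6), shank top (321,229), pivot (388,167), tab top (401,63), lug hole (326,281) and grip rear-top edge (329,379). Bed corners are at (250,116), (402,116), (264,395) and (388,395). The gripper is nearly aligned with the bed.

```bash
cat > fit2.py <<'E'
from h import *
from scipy.optimize import least_squares
W=load('w1'); w=lambda X,Y:(X/1.25,Y/1.25)
for n,p,z in [('pin',w(413,207),103),('shank',w(401,286),82),('griprear',w(411,474),100),('tab',w(501,78),117),('pivot',w(485,208),86),('hole',w(408,351),42),('C-+',w(313,145),20),('C++',w(503,145),20),('C--',w(330,494),20),('C+-',w(485,494),20)]:
    print(n,onz(W,p,z).round(1))
obs=[('pin',w(413,207)),('gr',w(411,474)),('tab',w(501,78)),('hole',w(408,351)),((45,110,86),w(485,208)),((-70,150,20),w(313,145)),((70,150,20),w(503,145)),((-70,-150,20),w(330,494)),((70,-150,20),w(485,494))]
def f(v):
    k=v[4]; L={'pin':(0,110,103),'gr':(0,-107+v[3],100),'hole':(0,-40+v[3],42),'tab':(45-68*np.sin(k),110+68*np.cos(k),117)}
    P=np.array([L[n] if isinstance(n,str) else n for n,_ in obs],float)
    P=np.c_[P[:,:2]@R.from_euler('z',v[2]).as_matrix()[:2,:2].T+v[:2],P[:,2]]
    return (proj(W,P)-np.array([o[1] for o in obs])).ravel()
r=least_squares(f,[522,14,.12,35,.1],x_scale=[10,10,.1,10,.1])
print(r.x.round(3),np.degrees(r.x[2])); print(r.fun.reshape(-1,2).round(1).tolist())
v=r.x; M=R.from_euler('z',v[2]).as_matrix()[:2,:2]
for n,q in [('pin',(0,110)),('grip',(0,-95+v[3])),('gripend',(0,55)),('tab',(45-68*np.sin(v[4]),110+68*np.cos(v[4]))),('pivot',(45,110))]: print(n,(M@q+v[:2]).round(1))
# triangulated with scene, using pinned readings
S=load('scene0'); s=lambda X,Y:(265+X/4,175+Y/4)
for n,a,b in [('pin',s(325,187),w(413,207)),('shank',s(276,246),w(401,286)),('tab',s(434,144),w(501,78))]: print('tri',n,*[np.round(t,1) for t in tri(S,a,W,b)])
o=arm.get_obs(); t=R.from_quat(np.array(o['tool_rot'])[[1,2,3,0]]).as_matrix(); print('tool y',np.degrees(np.arctan2(t[1,1],t[0,1])),t[:,2].round(3),o['position'])
E
python3 fit2.py
```

```text
pin [508.7 126.7 103. ]
shank [508.1  74.6  82. ]
griprear [529.5 -51.3 100. ]
tab [544.4 197.  117. ]
pivot [552.7 129.8  86. ]
hole [520.7  14.5  42. ]
C-+ [435.5 155.5  20. ]
C++ [571.1 171.1  20. ]
C-- [ 469.5 -139.2   20. ]
C+- [ 607.4 -123.6   20. ]
[5.21097e+02 1.56390e+01 1.17000e-01 3.92200e+01 1.10000e-02] 6.696596252994193
[[-0.9, 2.6], [-0.6, 0.3], [-0.0, -0.9], [0.5, -0.3], [0.4, -0.5], [-1.5, -1.2], [2.5, -1.6], [-0.6, 1.6], [0.4, 1.2]]
pin [508.3 124.9]
grip [527.6 -39.8]
gripend [514.7  70.3]
tab [544.3 197.6]
pivot [553.  130.1]
tri pin [508.8 126.4  99.6] 0.2
tri shank [508.8  74.9  81.3] 1.7
tri tab [545.2 197.9 113.7] 0.7
tool y 6.121253621873948 [ 0.001 -0.002 -1.   ] [507.15205855  76.30045087 231.5685663 ]
```

>>> apply_moves --pt "1 -4 -35 0 0 0.05 85" --pt "2 -7 -75 0 0 0.05 85" --pt "2.6 -7.5 -105 0 0 0.05 85" --pt "2.6 -7.5 -115 0 0 0.05 85" --pt "2.6 -7.5 -115 0 0 0.05 85" --pt "2.6 -7.5 -115 0 0 0.05 85"

```text
time_s: 2.5
position: [508.9, 74.9, 117.3]
tool_rot: [0.0, 0.661, 0.75, 0.001]
wrist_force: [0.9, -1.2, 0.6]
gripper_width: 0.996
grasp_force: 0.0
```

>>> apply_moves --pt "-0.5 0 -30 0 0 -0.03 85" --pt "-0.5 0 -55 0 0 -0.03 85" --pt "-0.5 0 -61 0 0 -0.03 60" --pt "-0.5 0 -61 0 0 -0.03 30" --pt "-0.5 0 -61 0 0 -0.03 10" --pt "-0.5 0 -61 0 0 -0.03 8" --pt "-0.5 0 -61 0 0 -0.03 8" --pt "-0.5 0 -61 0 0 -0.03 8" --pt "-0.5 0 -61 0 0 -0.03 8" --force 50

```text
time_s: 3.62
position: [508.4, 74.7, 56.0]
tool_rot: [0.0, 0.663, 0.748, 0.001]
wrist_force: [-0.5, 0.5, 7.1]
gripper_width: 0.141
grasp_force: 48.9
```

Gripped at a 12 mm reading with 49 N. I lift clear and carry it towards the tray, then check from above.

>>> apply_moves --pt "0 0 25 0 0 0 8" --pt "0 0 65 0 0 0 8" --pt "0 0 105 0 0 0 8" --pt "0 10 130 0 0 0 8" --pt "-3 50 135 0 0 0.1 8" --pt "-6 100 135 0 0 0.2 8" --pt "-9 150 135 0 0 0.4 8" --pt "-12 200 135 0 0 0.5 8" --pt "-14 235 135 0 0 0.6 8" --pt "-15.5 258 135 0 0 0.7 8" --pt "-15.5 262 135 0 0 0.7 8" --pt "-15.5 262 135 0 0 0.7 8"

```text
time_s: 5.12
position: [492.5, 335.1, 190.2]
tool_rot: [0.0, 0.617, 0.787, -0.0]
wrist_force: [0.8, -0.4, -1.5]
gripper_width: 0.144
grasp_force: 49.1
```

```bash
python3 - <<'E'
from h import *
c=snap('wrist','w2');o=arm.get_obs();print(o['time_s'],o['position'],o['gripper_width'],o['grasp_force'],o['wrist_force'])
i=cv2.imread('pics/w2.png');i=cv2.convertScaleAbs(cv2.resize(i,(800,600)),alpha=1.2,beta=10)
cv2.imwrite('pics/w2b.png',i)
E
```

```text
5.175 [492.70661352 334.75542672 190.31009211] 0.1410316667181622 49.07233536243439 [ 0.07283548  0.42879164 -1.15792819]
```

View pics/w2b.png

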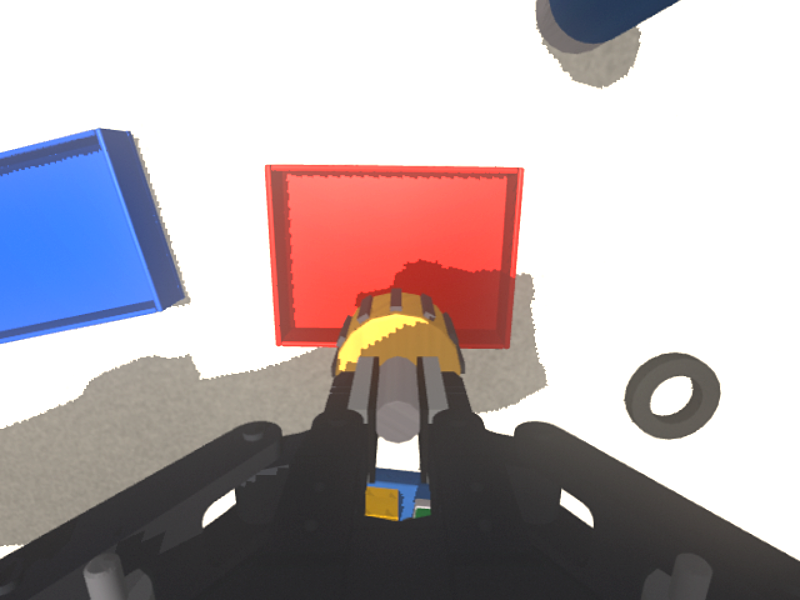

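The wrist view shows the rasp held upright over the red tray. The rim corners are at (266,166), (523,168), (511,348) and (278,346) in the 800-px picture.

```bash
python3 - <<'E'
from h import *
W=load('w2'); T=np.array([onz(W,(a/1.25,b/1.25),35) for a,b in [(266,166),(523,168),(511,348),(278,346)]])
print(T.round(0),np.linalg.norm(T-np.roll(T,-1,0),axis=1).round(0),T.mean(0).round(1))
E
```

```text
[[397. 382.  35.]
 [550. 418.  35.]
 [578. 304.  35.]
 [424. 267.  35.]] [157. 118. 158. 118.] [487.2 342.9  35. ]
```

>>> apply_moves --pt "-4.5 6 -30 0 0 0 8" --pt "-4.5 6 -70 0 0 0 8" --pt "-4.5 6 -110 0 0 0 8" --pt "-4.5 6 -135 0 0 0 8" --pt "-4.5 6 -144 0 0 0 8" --pt "-4.5 6 -147 0 0 0 8" --pt "-4.5 6 -148 0 0 0 8" --pt "-4.5 6 -148 0 0 0 8"

```text
time_s: 6.18
position: [488.2, 342.8, 43.2]
tool_rot: [0.0, 0.616, 0.787, 0.001]
wrist_force: [-0.1, -0.1, -1.7]
gripper_width: 0.143
grasp_force: 49.0
```

>>> apply_moves --pt "0 0 -1 0 0 0 8" --pt "0 0 -1.5 0 0 0 8" --pt "0 0 -1.5 0 0 0 8"

```text
time_s: 6.55
position: [487.8, 342.6, 40.8]
tool_rot: [0.0, 0.616, 0.787, 0.0]
wrist_force: [0.0, 0.0, -0.2]
gripper_width: 0.139
grasp_force: 49.0
```

>>> apply_moves --pt "0 0 0 0 0 0 25" --pt "0 0 0 0 0 0 45" --pt "0 0 0 0 0 0 45" --pt "0 0 30 0 0 0 45" --pt "0 0 80 0 0 0 45" --pt "0 0 130 0 0 0 60" --pt "4 -40 140 0 0 -0.1 60" --pt "9 -90 140 0 0 -0.2 60" --pt "14 -140 140 0 0 -0.3 60" --pt "19 -190 140 0 0 -0.4 60" --pt "24 -240 140 0 0 -0.5 60" --pt "29 -290 140 0 0 -0.6 60"

```text
time_s: 8.05
position: [516.9, 51.0, 181.0]
tool_rot: [0.0, 0.657, 0.754, 0.0]
wrist_force: [0.7, -0.3, -0.1]
gripper_width: 0.699
grasp_force: 0.0
```

>>> apply_moves --pt "5 -50 0 0 0 -0.1 60" --pt "10 -85 0 0 0 -0.12 60" --pt "10.5 -92 0 0 0 -0.12 60" --pt "10.5 -92 0 0 0 -0.12 60" --pt "10.5 -92 0 0 0 -0.12 60"

```text
time_s: 8.68
position: [527.3, -38.0, 180.7]
tool_rot: [-0.0, 0.664, 0.748, 0.0]
wrist_force: [0.7, 0.9, -0.5]
gripper_width: 0.703
grasp_force: 0.0
```

```bash
python3 - <<'E'
from h import *
c=snap('wrist','w3');snap('scene','scene3');o=arm.get_obs();print(o['time_s'],o['position'],o['tool_rot'])
a=cv2.imread('pics/w3.png');b=cv2.imread('pics/scene3.png')[160:300,280:440]
i=cv2.convertScaleAbs(np.hstack([cv2.resize(a,(480,360)),cv2.resize(b,(320,280),interpolation=cv2.INTER_CUBIC)[:360] if 0 else cv2.copyMakeBorder(cv2.resize(b,(320,280)),0,80,0,0,0)]),alpha=1.2,beta=10)
cv2.imwrite('pics/m3.png',i)
E
```

```text
8.775 [527.2892313  -38.00844751 180.71114657] [-1.96517746e-04  6.63859582e-01  7.47857213e-01  6.78668363e-05]
```

View pics/m3.png

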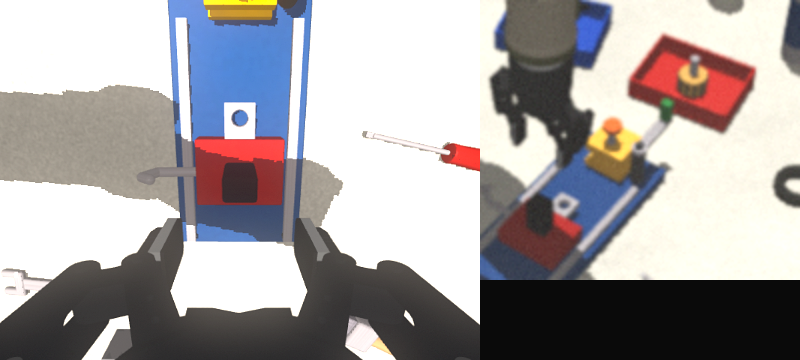

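The rasp stands upright in the red tray, and the grip is centred between the fingers. Descending to grasp the carriage grip.

>>> apply_moves --pt "0 -1.5 -40 0 0 0 60" --pt "0 -1.5 -85 0 0 0 60" --pt "0 -1.5 -112 0 0 0 60" --pt "0 -1.5 -118 0 0 0 45" --pt "0 -1.5 -118 0 0 0 30" --pt "0 -1.5 -118 0 0 0 22" --pt "0 -1.5 -118 0 0 0 22" --pt "0 -1.5 -118 0 0 0 22" --pt "0 -1.5 -118 0 0 0 22" --force 50

```text
time_s: 9.9
position: [528.5, -40.5, 63.4]
tool_rot: [0.001, 0.664, 0.747, 0.001]
wrist_force: [6.1, 0.8, -13.4]
gripper_width: 0.344
grasp_force: 51.7
```

>>> apply_moves --pt "-1.2 10 0 0 0 0 22" --pt "-3 25 0 0 0 0 22" --pt "-4.7 40 0 0 0 0 22" --pt "-6.5 55 0 0 0 0 22" --pt "-8.2 70 0 0 0 0 22" --pt "-10 85 0 0 0 0 22" --pt "-11.3 96 0 0 0 0 22" --pt "-12.2 104 0 0 0 0 22" --pt "-12.2 104 0 0 0 0 22"

```text
time_s: 11.02
position: [516.3, 64.0, 63.4]
tool_rot: [0.001, 0.664, 0.748, 0.001]
wrist_force: [4.1, 2.1, -13.8]
gripper_width: 0.34
grasp_force: 52.0
```

>>> apply_moves --pt "-0.4 3 0 0 0 0 22" --pt "-0.6 5 0 0 0 0 22" --pt "-0.8 7 0 0 0 0 22" --pt "-0.8 7 0 0 0 0 22"

```text
time_s: 11.52
position: [515.6, 69.7, 63.4]
tool_rot: [0.001, 0.665, 0.747, 0.001]
wrist_force: [4.9, -1.4, -15.5]
gripper_width: 0.346
grasp_force: 51.9
```

>>> apply_moves --pt "-0.2 2 0 0 0 0 22" --pt "-0.5 4 0 0 0 0 22" --pt "-0.5 4 0 0 0 0 22"

```text
time_s: 11.9
position: [515.3, 71.9, 63.3]
tool_rot: [0.002, 0.665, 0.747, 0.0]
wrist_force: [6.1, -8.2, -15.3]
gripper_width: 0.343
grasp_force: 51.8
```

>>> apply_moves --pt "-0.2 2 0 0 0 0 22" --pt "-0.4 4 0 0 0 0 22" --pt "-0.4 4 0 0 0 0 22"

```text
time_s: 12.28
position: [515.4, 72.0, 63.4]
tool_rot: [0.004, 0.667, 0.745, -0.001]
wrist_force: [8.7, -23.5, -16.5]
gripper_width: 0.341
grasp_force: 51.7
```

The hard stop is reached at y = 72 with 23 N. I relax, open and rise.

>>> apply_moves --pt "0.4 -4 0 0 0 0 22" --pt "0.5 -4.5 0 0 0 0 40" --pt "0.5 -4.5 0 0 0 0 60" --pt "0.5 -4.5 0 0 0 0 60" --pt "0.5 -4.5 0 0 0 0 60" --pt "0.5 -4.5 25 0 0 0 60" --pt "0.5 -4.5 65 0 0 0 40" --pt "0.5 -4.5 80 0 0 0 10" --pt "0.5 -4.5 80 0 0 0 0" --pt "0.5 -4.5 80 0 0 0 0"

```text
time_s: 13.52
position: [513.4, 73.7, 141.9]
tool_rot: [-0.0, 0.665, 0.747, -0.0]
wrist_force: [0.6, 0.3, -0.5]
gripper_width: 0.002
grasp_force: 0.0
```

```bash
python3 - <<'E'
from h import *
snap('scene','scene4');c=snap('wrist','w4');o=arm.get_obs();print(o['time_s'],o['position'],o['tool_rot'],o['wrist_force'],o['gripper_width'])
a=cv2.imread('pics/w4.png')
cv2.imwrite('pics/w4b.png',cv2.convertScaleAbs(cv2.resize(a,(800,600)),alpha=1.2,beta=10))
E
```

```text
13.625 [513.37167472  73.52153946 141.71388269] [-4.78420695e-04  6.64614336e-01  7.47186019e-01 -7.80840903e-04] [-0.01339257 -0.97027834 -0.21717393] -0.00295102912673867
```

View pics/w4b.png

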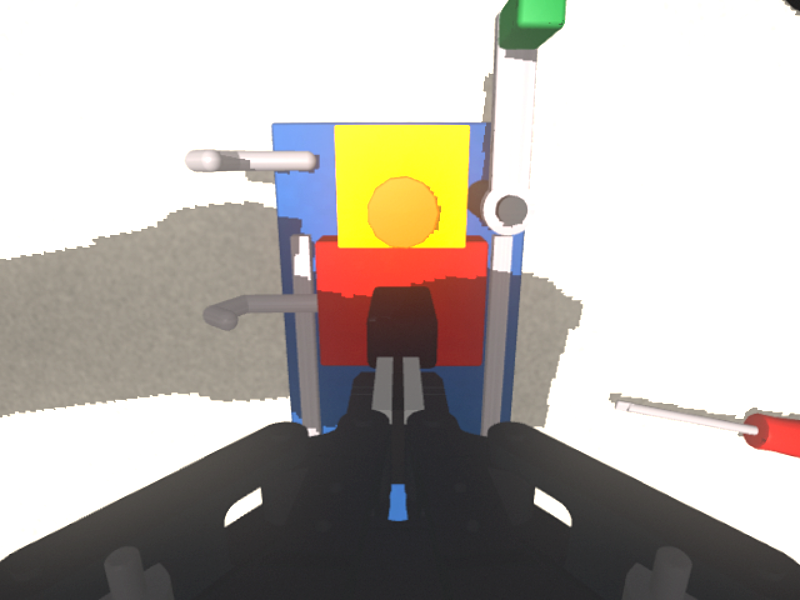

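The carriage sits against the fork and the pin head is at (404,212) in the 800-px picture, clear of the fingers. Next is the press, with shut fingers.

>>> apply_moves --pt "-2 25 0 0 0 0 0" --pt "-4.5 52 0 0 0 0 0" --pt "-4.8 52.5 -15 0 0 0 0" --pt "-4.8 52.5 -32 0 0 0 0" --pt "-4.8 52.5 -38 0 0 0 0" --pt "-4.8 52.5 -44 0 0 0 0" --pt "-4.8 52.5 -50 0 0 0 0" --pt "-4.8 52.5 -55 0 0 0 0" --pt "-4.8 52.5 -60 0 0 0 0" --pt "-4.8 52.5 -64 0 0 0 0" --pt "-4.8 52.5 -64 0 0 0 0"

```text
time_s: 15.0
position: [509.4, 126.3, 78.5]
tool_rot: [0.0, 0.665, 0.747, 0.0]
wrist_force: [-0.5, 0.0, 0.9]
gripper_width: -0.003
grasp_force: 0.0
```

>>> apply_moves --pt "0 0 -2 0 0 0 0" --pt "0 0 -4 0 0 0 0" --pt "0 0 -6 0 0 0 0" --pt "0 0 -6 0 0 0 0"

```text
time_s: 15.5
position: [509.7, 126.5, 73.9]
tool_rot: [0.0, 0.665, 0.747, 0.001]
wrist_force: [-3.2, -0.2, 19.8]
gripper_width: -0.002
grasp_force: 9.8
```

>>> apply_moves --pt "0 0 -1.5 0 0 0 0" --pt "0 0 -1.5 0 0 0 0" --pt "0 0 10 0 0 0 0" --pt "0 0 30 0 0 0 0" --pt "0 0 60 0 0 0 0" --pt "0 0 60 0 0 0 0"

```text
time_s: 16.25
position: [510.1, 126.4, 134.3]
tool_rot: [0.001, 0.665, 0.747, 0.001]
wrist_force: [-0.5, 0.9, 0.1]
gripper_width: -0.001
grasp_force: 0.0
```

The pin seated at z = 73.9. Next I work out the keeper arc, with the tool turning along with it.

```bash
python3 - <<'E'
from h import *
c=snap('wrist','w5')
M=R.from_euler('z',np.radians(6.7)).as_matrix()[:2,:2]; piv=np.array([509,126.4])+M@[45,0]
cur=np.array([509.6,126.4])
def p(k,off): return piv+M@(68*np.array([-np.sin(k),np.cos(k)])-off*np.array([-np.cos(k),-np.sin(k)]))
s=p(0,32); print('approach shift',(s-cur).round(1))
for k in np.radians([0,6,12,18,24,30,36,42,48,54,60,66,72,78,84,88,90,92,94]): print(np.degrees(k).round(),(p(k,22.5)-s).round(1))
E
```

```text
approach shift [67.9 76.5]
0.0 [-9.4 -1.1]
6.0 [-16.8   0. ]
12.0 [-24.3   0.4]
18.0 [-31.8  -0.1]
24.0 [-39.2  -1.3]
30.0 [-46.4  -3.3]
36.0 [-53.4  -6. ]
42.0 [-60.1  -9.5]
48.0 [-66.3 -13.6]
54.0 [-72.1 -18.4]
60.0 [-77.4 -23.7]
66.0 [-82.1 -29.6]
72.0 [-86.1 -35.9]
78.0 [-89.5 -42.6]
84.0 [-92.1 -49.6]
88.0 [-93.5 -54.4]
90.0 [-94.  -56.9]
92.0 [-94.5 -59.3]
94.0 [-94.8 -61.8]
```

>>> apply_moves --pt "18 16 3 0 0 0 0" --pt "40 38 3 0 0 0 0" --pt "60 60 3 0 0 0 0" --pt "69 76 3 0 0 0 0" --pt "69 76 3 0 0 0 0" --pt "69 76 3 0 0 0 0"

```text
time_s: 17.05
position: [577.1, 201.0, 135.3]
tool_rot: [-0.0, 0.665, 0.747, -0.001]
wrist_force: [-1.1, -0.3, -0.2]
gripper_width: 0.001
grasp_force: 0.0
```

>>> apply_moves --pt "0 1.5 -22 0 0 0 0" --pt "0 1.5 -42 0 0 0 0" --pt "0 1.5 -42 0 0 0 0" --pt "-5 1 -42 0 0 0 0" --pt "-9.5 0.5 -42 0 0 0 0" --pt "-17 1.5 -42 0 0 0.6 0" --pt "-24 2 -42 0 0 1.2 0" --pt "-32 1.5 -42 0 0 1.8 0" --pt "-39 0.5 -42 0 0 2.4 0" --pt "-46 -2 -42 0 0 3.0 0" --pt "-53 -4.5 -42 0 0 3.6 0" --pt "-60 -8 -42 0 0 4.2 0"

```text
time_s: 18.55
position: [518.3, 194.8, 94.7]
tool_rot: [0.001, 0.351, 0.936, 0.001]
wrist_force: [0.8, 2.1, -0.0]
gripper_width: 0.001
grasp_force: 0.9
```

>>> apply_moves --pt "-6 -4 0 0 0 0.6 0" --pt "-12 -9 0 0 0 1.2 0" --pt "-17 -14 0 0 0 1.8 0" --pt "-22 -20 0 0 0 2.4 0" --pt "-26 -26.5 0 0 0 3.0 0" --pt "-29.5 -33 0 0 0 3.6 0" --pt "-32 -40 0 0 0 4.2 0" --pt "-33 -45 0 0 0 4.6 0" --pt "-33 -48 0 0 0 4.8 0" --pt "-33 -48 0 0 0 4.8 0"

```text
time_s: 19.8
position: [485.3, 145.9, 94.2]
tool_rot: [0.0, -0.058, 0.998, 0.0]
wrist_force: [1.2, -0.0, -0.5]
gripper_width: -0.004
grasp_force: 0.0
```

```bash
python3 - <<'E'
from h import *
snap('wrist','w6');snap('scene','scene6')
b=cv2.imread('pics/scene6.png')[160:310,270:430]; a=cv2.imread('pics/w6.png')
i=np.hstack([cv2.resize(a,(480,360)),cv2.copyMakeBorder(cv2.resize(b,(320,300)),0,60,0,0,0)])
cv2.imwrite('pics/m6.png',cv2.convertScaleAbs(i,alpha=1.3,beta=10))
E
```

```text
(no output)
```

View pics/m6.png

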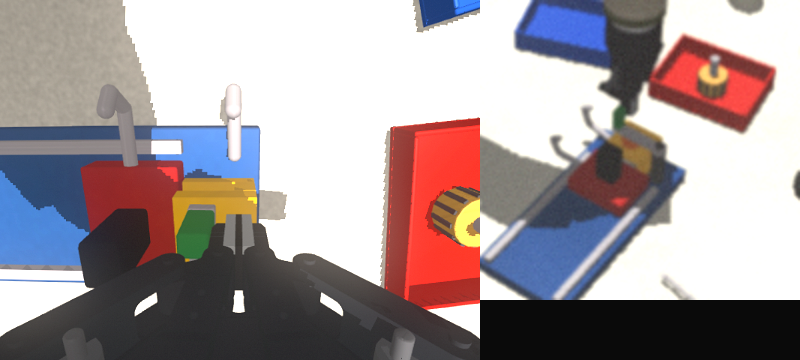

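The keeper has swung over and the tab is just ahead of the fingers. I push on gently to feel the stop.

>>> apply_moves --pt "0.3 -2 0 0 0 0 0" --pt "0.5 -4 0 0 0 0 0" --pt "0.7 -6 0 0 0 0 0" --pt "0.7 -6 0 0 0 0 0"

```text
time_s: 20.4
position: [485.6, 143.8, 93.9]
tool_rot: [0.001, -0.06, 0.998, 0.002]
wrist_force: [-4.9, 12.6, 1.1]
gripper_width: 0.0
grasp_force: 7.0
```

>>> apply_moves --pt "0.3 -3 0 0 0 0 0" --pt "0.3 -3 0 0 0 0 0"

```text
time_s: 20.65
position: [485.7, 143.4, 94.0]
tool_rot: [0.001, -0.061, 0.998, 0.003]
wrist_force: [-7.8, 22.2, 0.3]
gripper_width: -0.003
grasp_force: 11.6
```

Firm at the stop with 22 N. I back off, rise and take a last look.

>>> apply_moves --pt "-1 8 0 0 0 0 0" --pt "-2 18 0 0 0 0 0" --pt "-2 20 10 0 0 0 0" --pt "-2 20 50 0 0 0 0" --pt "-2 30 90 0 0 0 0" --pt "-2 60 125 0 0 0 0" --pt "-2 80 140 0 0 0 0" --pt "-2 80 140 0 0 0 0"

```text
time_s: 21.65
position: [484.6, 218.2, 235.4]
tool_rot: [0.001, -0.059, 0.998, 0.001]
wrist_force: [-0.0, 0.0, -0.5]
gripper_width: -0.001
grasp_force: 0.0
```

```bash
python3 - <<'E'
from h import *
snap('wrist','w7');snap('scene','scene7');snap('side','side7');o=arm.get_obs();print(o['time_s'],o['position'])
b=cv2.imread('pics/scene7.png')[170:310,270:430]; a=cv2.imread('pics/w7.png');d=cv2.imread('pics/side7.png')[225:345,220:380]
i=np.vstack([np.hstack([cv2.resize(b,(400,350),interpolation=2),cv2.copyMakeBorder(cv2.resize(d,(400,300),interpolation=2),0,50,0,0,0)]),cv2.copyMakeBorder(cv2.resize(a,(333,250)),0,0,0,467,0)])
cv2.imwrite('pics/m7.png',cv2.convertScaleAbs(i,alpha=1.3,beta=10))
E
```

```text
21.8 [483.74861437 215.52200708 233.15425032]
```

View pics/m7.png

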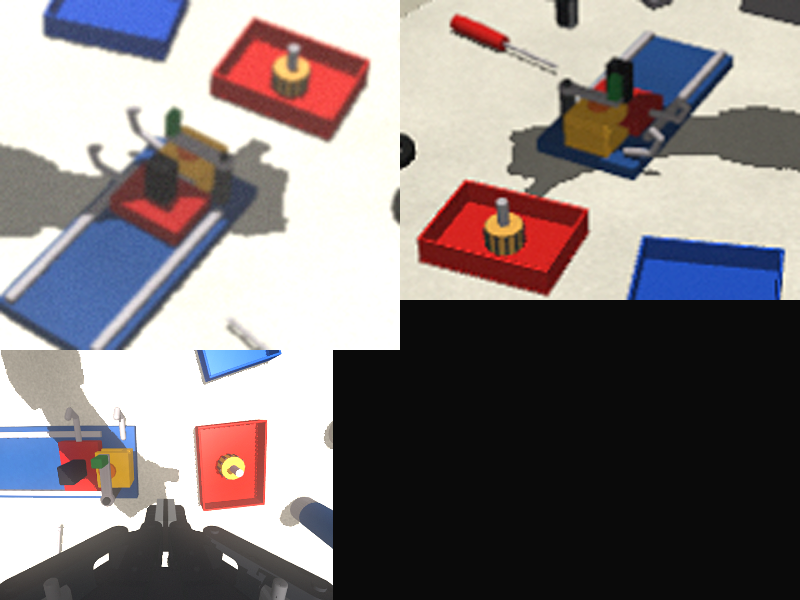

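The rasp stands in the tray, the carriage is at the fork, and the keeper lies across the pin head. I check its angle numerically before handing in.

```bash
python3 - <<'E'
from h import *
M=R.from_euler('z',np.radians(6.7)).as_matrix()[:2,:2]; piv=np.array([509,126.4])+M@[45,0]
for f in ['w7','scene7','side7']:
    c=load(f);h=cv2.cvtColor(c['frame'],cv2.COLOR_RGB2HSV);m=cv2.inRange(h,(45,90,30),(80,255,255))
    n,_,st,ce=cv2.connectedComponentsWithStats(m);j=1+np.argmax(st[1:,4]);print(f,'green',ce[j].round(1),st[j])
    for k in (80,85,90,95):
        k=np.radians(k);q=piv+M@(68*np.array([-np.sin(k),np.cos(k)]));print(proj(c,[[*q,101],[*q,117]]).round(1).tolist())
E
```

```text
w7 green [190.8 214.2] [174 202  34  25 691]
[[209.4, 217.1], [203.3, 222.1]]
[[201.6, 216.1], [195.0, 221.1]]
[[193.7, 215.8], [186.7, 220.7]]
[[186.0, 216.1], [178.5, 221.1]]
scene7 green [338.9 218.1] [337 215   4   8  15]
[[342.1, 215.6], [342.4, 211.5]]
[[340.7, 216.7], [340.9, 212.6]]
[[339.4, 217.9], [339.6, 213.8]]
[[338.3, 219.2], [338.5, 215.1]]
side7 green [305.4 259.6] [303 254   6  12  57]
[[302.5, 261.7], [302.4, 257.3]]
[[303.7, 260.9], [303.6, 256.4]]
[[304.7, 260.0], [304.6, 255.5]]
[[305.5, 259.0], [305.4, 254.6]]
```

All three views put the keeper at about 90°, so I hand in.

```bash
python3 -c "
from rig import arm; print(arm.hand_in())"
```

```text
the job is handed in; nothing more can be done
None
```

The job is handed in at about 22 s: the rasp stands in the red tray, the carriage is hard against its end stop, the pin is seated, and the keeper is at its stop over the pin's head.

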